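# Change a sample box over to the other gas purge station

### The arm

A 6-joint arm with a two-finger parallel gripper is mounted at the origin on the work surface. World frame = base frame: x ahead of the robot, y to its left, z up, the work surface at z = 0. Lengths are in mm, angles in rad, forces in N, time in s.
With the tool pointing down it reaches from about 275 to 850 mm from the base axis. Payload 5.2 kg.
Tool frame: the origin (TCP) lies on the centre line of the jaws, within the pads' length; the fingertips stand 22 mm ahead of it and the grasp point (between the pads) lies 3 mm ahead of it (env.tips_ahead is the distance from the TCP to the fingertips, in mm); z points along the fingers, y is the line along which they close (so a half turn about z gives the same grasp; the last joint's range is limited). The gripper opens to 85 mm and grips with 20 to 120 N. Pads are 22 mm wide; open, the fingers measure 114 mm over their backs; the gripper's body (76 mm by 85 mm) begins 54 mm behind the grasp point. The pads swing forward as they close: fully open they stand 13 mm farther back than shut.
Start: joints at [1.11, 0.259, 1.535, -0, 1.348, -0.203], TCP at [140.202, 531.835, 253.31] pointing down, gripper open.
Joint ranges: [-3.14, 3.14], [-0.91, 2.08], [0.19, 2.58], [-1.22, 4.36], [0.22, 2.71], [-3.12, 3.12]. Speed limits (rad/s): [2.57, 2.57, 3.14, 3.14, 3.14, 3.14].

### API

Orientations are given as a unit quaternion [x, y, z, w].
In Python, from rig import telemetry, get_image, camera_info, job, env gives the robot as it stands.
- The arm moves only by the tool move_arm, never from a script. Its argument "deltas" is a list of rows, each an object of numbers: "fingers": the gripper's target within -1 to 1 (shut at 1, half-way at 0, fully open at -1); "x", "y", "z": the shift along the tool's x, y, z each as a share of 0.12 m, from -1 to 1; "ax", "ay", "az": the turn, a rotation vector about the tool's x, y, z each as a share of pi/2 rad, from -1 to 1. In form: [{"fingers": .., "x": .., "y": .., "z": .., "ax": .., "ay": .., "az": ..}, ...]. A call has 1 to 8 rows; each row shifts and turns the commanded pose from where the row before left it, along the tool's axes as they then stand; what a row does not reach is not made up. A row lasts 1/10 s, in which the tool goes at most 50 mm and 8.59 degrees, less where a joint would pass 70% of its speed; a pose out of reach is approached as far as the arm can. A call with a number of a shift or a turn outside -1 to 1 is refused whole. A call with a gripper value outside its range is refused whole. The fingers move at their own pace and stop on an object; the grip force is fixed at half the most. Time passes only in rows, so rows that do not move let the fingers close. It gives the time, the measured TCP pose, the force, the opening and the grip force at its end, in the units of the state.
- telemetry.sense(): the state, without advancing time (a new reading comes with each control period).
- get_image(name): name is "scene" or "side" or "wrist"; returns (picture, depth): 400x640x3 uint8, red, green, blue; 400x640 float32, mm along the optical axis (not along the pixel's ray), 0 where there is no reading.
- camera_info(name): a dict with "mtx" (3x3 intrinsics, pixels), "dist_coeffs" ([k1, k2, p1, p2, k3] as OpenCV has them; the pictures are not rectified), "position" and "attitude" of the camera in the world; the wrist camera has in their place "hand_eye" (4x4, takes a point from camera to tool coordinates, whose origin is the TCP and whose axes are the flange's). Camera axes: x right, y down, z forward; pixel columns grow to the right and rows downward; lengths in mm; the calibration is good to about 2 mm. A picture is of the moment at which its call begins: read the wrist's pose just before it. camera_info takes no time and is no camera call.
- job.sign_off(): hands the job in; it is judged then, once.
The state is a dict: "t": time; "joint_pos": joint angles; "joint_velocities": joint speeds; "joint_torque": joint torques, N m; "position": TCP position; "tcp_rot": TCP orientation; "contact_force": force on the tool from outside, world axes, zero at the start; "wrist_torque": the same for the moment, N m; "opening": finger opening in mm; "grip_force": force on a finger pad.
Only numpy, scipy, OpenCV 4.12 (cv2) and the standard library are available. Lean on these libraries where they do the work, as an engineer would, in place of code of your own. Each camera call takes 0.05 s, during which the arm holds its last target. There are 200 camera calls.

### The job

The sample box is being moved from the purge station it stands in to the other, empty one. First shut the open valve of the station it is in by turning the handle fully against its stop (across the pipe); then lift the box over and set it down gently, upright and flat in the middle of the other station's tray, lying the same way round as the tray, and let go; only then open that station's valve fully against its stop (handle along the pipe). Leave the first valve shut, and do not disturb the jar, mouse and meter on the bench.

Things in the scene. Friction and masses are not known exactly. Their poses are not given: they have to be found in the camera images.
- station_from: The purge station that holds the sample box at the start, its valve open. Fixed aluminium plate 150 (x) by 290 (y, from -150 to +140 mm) by 12 mm high; origin on the bench. Steel pipe 18 mm thick, centre 45 mm high, rises at y = -125 mm and runs along y to a brass ball valve at y = -45 mm and a nozzle that ends at y = +11 mm. Open grey tray centred at y = +75 mm.
- station_to: The other, empty purge station, its valve shut at the start; same shape as station_from. Fixed aluminium plate 150 (x) by 290 (y, from -150 to +140 mm) by 12 mm high; origin on the bench. Steel pipe 18 mm thick, centre 45 mm high, rises at y = -125 mm and runs along y to a brass ball valve at y = -45 mm and a nozzle that ends at y = +11 mm. Open grey tray centred at y = +75 mm.
- valve_from (a joint): Valve of station_from, open or nearly so at the start (rad). 0 = shut: handle across the pipe, pointing along its station's -x; 1.571 = open: handle along the pipe, above it, pointing along its station's -y. Opens counter-clockwise seen from above. Hard stops at both ends; stays where left; takes about 4 N at the grip.
- valve_to (a joint): Valve of station_to, shut or nearly so at the start (rad). 0 = shut: handle across the pipe, pointing along its station's -x; 1.571 = open: handle along the pipe, above it, pointing along its station's -y. Opens counter-clockwise seen from above. Hard stops at both ends; stays where left; takes about 4 N at the grip.
- valve_from_grip (a point): On the handle of valve_from: middle of the grey grip of that handle, 90 mm from the turning axis, 98 mm above the bench. The grip is 80 mm long (40 to 120 mm from the axis), 16 mm wide and 16 mm high; between it and the axis is a flat steel bar 14 mm wide, 6 mm high. It moves with the handle.
- valve_to_grip (a point): On the handle of valve_to: middle of the grey grip of that handle, 90 mm from the turning axis, 98 mm above the bench. The grip is 80 mm long (40 to 120 mm from the axis), 16 mm wide and 16 mm high; between it and the axis is a flat steel bar 14 mm wide, 6 mm high. It moves with the handle.
- valve_from_axis (a point): For valve_from: point on that handle's vertical turning axis, at the grip's height, 98 mm above the bench. Fixed to the station, its x and y axes are the station's.
- valve_to_axis (a point): For valve_to: point on that handle's vertical turning axis, at the grip's height, 98 mm above the bench. Fixed to the station, its x and y axes are the station's.
- sample_box: Closed metal sample box, blue with an aluminium lid and two small sockets on one end: 100 mm long (its x), 46 mm wide (its y), 60 mm high, 0.2 to 0.45 kg. Origin at the centre of its underside. Lies in station_from's tray with its long side along the tray's.
- tray_from (a point): Centre of the tray floor of station_from, 16 mm above the bench; axes as the station's. The tray is open-topped, inside 124 (x) by 70 mm (y), walls 4 mm thick, rim 26 mm above the bench.
- tray_to (a point): Centre of the tray floor of station_to, 16 mm above the bench; axes as the station's. The tray is open-topped, inside 124 (x) by 70 mm (y), walls 4 mm thick, rim 26 mm above the bench.
- jar: Bystander: closed jar 60 mm across, 90 mm tall, standing at the right side; origin under its centre. Leave it alone.
- mouse: Bystander: grey computer mouse, 100 by 58 by 34 mm, at the left side; origin under its centre. Leave it alone.
- meter: Bystander: black hand meter lying flat, 130 by 75 by 32 mm, beyond the stations (farther from the robot); origin under its centre. Leave it alone.
There are look-alikes about, which are no part of the job. Leave any orange or purple look-alike of the sample_box alone.

How it is judged:
By the outcome, as a careful person would: the job done as asked, in the order asked, and still so for the second after the job is handed in, with the robot touching nothing.
It also fails if it takes over 72 s, if anything falls off the work surface, if the arm or the gripper's body presses on something with over 40 N, if the wrist force passes 120 N, or if a joint passes its speed limit or range.

## Working session

There is one attempt and no reset: what is moved stays moved. The work goes in short steps, Python scripts to look and compute and a tool call to move; the robot and the scene stay as the last step left them, time stands still between calls to the robot, and variables do not carry over. Pictures are saved under pics/ and viewed, at most 10 in all, crops included, and the job is handed in when it is done.

Besides the shell and the picture viewer there is one more tool, called after ">>>" by a JSON object that holds its "method" and its "body". move_arm: Moves the arm, as the interface text tells. Its arguments: {"type":"object","properties":{"deltas":{"type":"array"}},"required":["deltas"]}

```bash
mkdir -p pics
cat > h.py <<'E'
import numpy as np, cv2
from scipy.spatial.transform import Rotation as R
from rig import telemetry, get_image, camera_info, job, env
def att(a):
    a=np.array(a,float)
    return a if a.shape==(3,3) else R.from_quat(a).as_matrix()
def snap(name,fn):
    s=telemetry.sense(); im,d=get_image(name); cv2.imwrite('pics/%s.png'%fn,im[:,:,::-1]); 
    ci=camera_info(name)
    if name=='wrist':
        H=np.array(ci['hand_eye'],float); T=np.eye(4);T[:3,:3]=att(s['tcp_rot']);T[:3,3]=s['position'];M=T@H
    else:
        M=np.eye(4);M[:3,:3]=att(ci['attitude']);M[:3,3]=ci['position']
    np.savez('pics/%s.npz'%fn,d=d,M=M,K=np.array(ci['mtx'],float),k=np.array(ci['dist_coeffs'],float))
def world(fn,uv,z=None):
    """pixel -> world, by depth, or by plane z"""
    f=np.load('pics/%s.npz'%fn); out=[]
    for u,v in uv:
        n=cv2.undistortPoints(np.array([[[u,v]]],float),f['K'],f['k'])[0,0]
        r=f['M'][:3,:3]@np.array([n[0],n[1],1]); o=f['M'][:3,3]
        if z is None: s=np.median(f['d'][int(v)-1:int(v)+2,int(u)-1:int(u)+2])
        else: s=(z-o[2])/r[2]
        out.append(o+s*r)
    return np.round(np.array(out),1)
E
python3 - <<'E'
from h import *
print(telemetry.sense())
for n in('scene','side'): print(camera_info(n)); snap(n,n)
print(camera_info('wrist'))
E
```

```text
{'t': 0.0, 'joint_pos': array([ 1.11019448e+00,  2.59341238e-01,  1.53608523e+00,  3.83731706e-05,
        1.34797554e+00, -2.02793631e-01]), 'joint_velocities': array([-0.00181499,  0.00120752, -0.00157961,  0.00140214,  0.00033715,
       -0.00132425]), 'joint_torque': array([ 7.20725639e-04, -4.46019888e+01, -2.90578687e+01, -4.89454142e-04,
        1.15388492e-02,  3.25794474e-05]), 'position': array([139.97368406, 531.39599909, 252.47473066]), 'tcp_rot': array([ 1.28551589e-01,  9.91702410e-01, -8.49269507e-04, -3.12294846e-04]), 'contact_force': array([-0.26092989, -0.21797778, -0.37968905]), 'wrist_torque': array([-0.02725742, -0.0211612 , -0.02533585]), 'grip_force': 0.0, 'opening': 85.36108400358077}
{'mtx': array([[494.00189679,   0.        , 321.94745263],
       [  0.        , 494.00189679, 199.80508016],
       [  0.        ,   0.        ,   1.        ]]), 'dist_coeffs': array([-0.09748916,  0.        ,  0.        ,  0.        ,  0.        ]), 'position': array([ 974.53635818,  792.32809073, 1269.3347778 ]), 'attitude': array([ 0.23402361,  0.91748918, -0.31339408, -0.07
[... 295 characters left out ...]
, -1051.65836198,   991.16782016]), 'attitude': array([ 0.90320134, -0.0733933 ,  0.03856706, -0.42113341])}
{'mtx': array([[315.9597657,   0.       , 320.1733218],
       [  0.       , 315.9597657, 200.0985168],
       [  0.       ,   0.       ,   1.       ]]), 'dist_coeffs': array([0.01366957, 0.        , 0.        , 0.        , 0.        ]), 'hand_eye': array([[-6.34467945e-04, -9.54616683e-01, -2.97836509e-01,
         7.60275051e+01],
       [ 9.99999796e-01, -6.28693224e-04, -1.15186603e-04,
         3.86434803e-01],
       [-7.72887424e-05, -2.97836521e-01,  9.54616887e-01,
        -1.21599738e+02],
       [ 0.00000000e+00,  0.00000000e+00,  0.00000000e+00,
         1.00000000e+00]])}
```

View pics/scene.png

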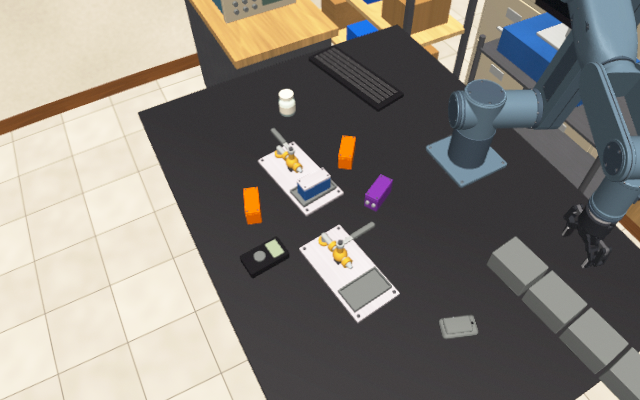

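View pics/side.png

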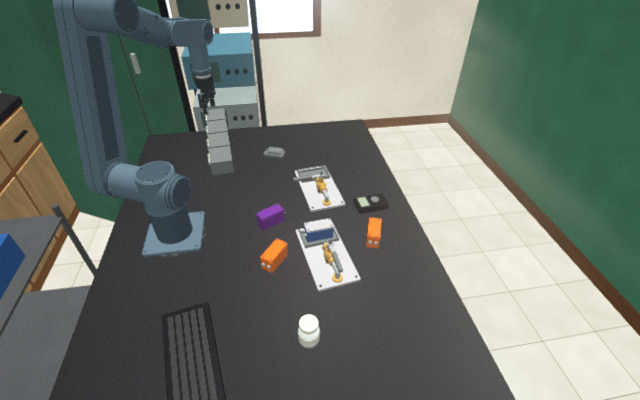

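The scene shows station_from's plate at about (300,177) with the blue box at (313,185). The empty station_to is at (350,272). The box candidates are blue (313,185), orange (346,152) and (252,205), and purple (378,192). Only the blue one, in the tray with the aluminium lid, fits. I'll confirm it in an enlarged crop.

Run:
```python
import cv2
im=cv2.imread('pics/scene.png')[120:325,235:415]
cv2.imwrite('pics/c1.png',cv2.resize(im,None,fx=2.9,fy=2.9,interpolation=cv2.INTER_CUBIC))
```

```text
(no output)
```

View pics/c1.png

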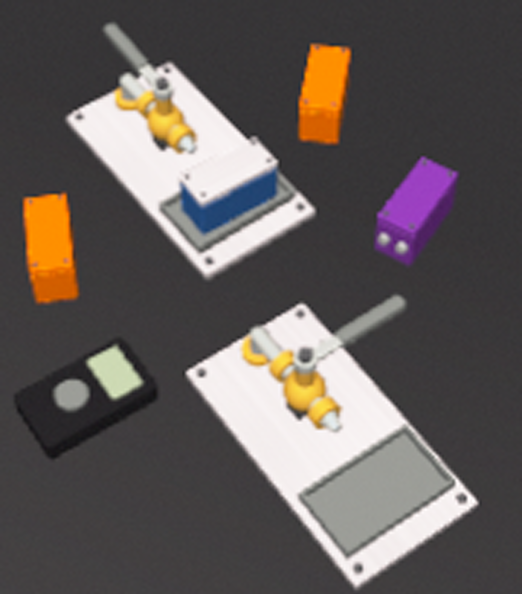

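Run:
```python
from h import *
S=2.9; o=np.array([235,120])
for nm,c in dict(frm=[(68,119),(170,63),(314,211),(209,277)],to=[(186,375),(303,304),(477,504),(357,587)]).items():
    W=world('scene',np.array(c)/S+o,12); print(W.tolist())
    L=np.array([(75,-150),(-75,-150),(-75,140),(75,140)],float)
    p=W[:,:2]; a=p-p.mean(0); b=L-L.mean(0)
    th=np.arctan2((b[:,0]*a[:,1]-b[:,1]*a[:,0]).sum(),(a*b).sum()); Rm=np.array([[np.cos(th),-np.sin(th)],[np.sin(th),np.cos(th)]])
    t=p.mean(0)-Rm@L.mean(0)
    print(nm,'yaw',th,'org',t.round(1),'res',(p-(L@Rm.T+t)).round(1).tolist())
    for q in [(0,-45),(0,75),(-90,-45),(0,-135)]: print(q,(Rm@q+t).round(1))
tips=[(110,30),(400,302)]
print(world('scene',np.array(tips)/S+o,98))
print(world('scene',np.array([(182,184),(252,143),(278,165),(205,201)])/S+o,76))
# orange, purple tops
print(world('scene',np.array([(330,70),(435,180),(45,220)])/S+o,60))
s=telemetry.sense(); print(R.from_quat(s['tcp_rot']).as_matrix().round(3), env.tips_ahead)
```

```text
[[642.6, -318.8, 12.0], [496.3, -342.2, 12.0], [457.4, -57.5, 12.0], [601.9, -33.6, 12.0]]
frm yaw 0.14347972192202907 org [ 548.8 -183.1] res [[-1.9, 2.0], [0.2, 0.1], [2.8, -2.3], [-1.1, 0.2]]
(0, -45) [ 555.3 -227.6]
(0, 75) [ 538.1 -108.8]
(-90, -45) [ 466.2 -240.5]
(0, -135) [ 568.1 -316.7]
[[679.7, 65.3, 12.0], [530.5, 46.3, 12.0], [499.1, 332.6, 12.0], [644.7, 350.1, 12.0]]
to yaw 0.11731583799788052 org [587.9 203.5] res [[-0.3, 1.9], [-0.5, 0.5], [2.1, -1.2], [-1.3, -1.3]]
(0, -45) [593.2 158.8]
(0, 75) [579.1 278. ]
(-90, -45) [503.8 148.3]
(0, -135) [603.7  69.5]
[[ 566.3 -346.6   98. ]
 [ 475.4  141.8   98. ]]
[[ 589.7 -115.5   76. ]
 [ 495.9 -130.3   76. ]
 [ 486.2  -88.6   76. ]
 [ 578.8  -82.5   76. ]]
[[ 356.4 -197.8   60. ]
 [ 339.8    1.5   60. ]
 [ 736.2 -154.5   60. ]]
[[-0.967  0.255 -0.001]
 [ 0.255  0.967 -0.001]
 [ 0.    -0.002 -1.   ]] 22.0
```

The crop confirms it: the blue box with the aluminium lid (crop 228,185) sits in station_from's tray. station_from's handle lies along the pipe, station_to's across it. I'll go above station_from for a close look.

>>> {"method": "move_arm", "body": {"deltas": [{"fingers":-1,"x":-0.285,"y":-0.29},{"fingers":-1,"x":-0.285,"y":-0.29},{"fingers":-1,"x":-0.285,"y":-0.29},{"fingers":-1,"x":-0.285,"y":-0.29},{"fingers":-1,"x":-0.285,"y":-0.29},{"fingers":-1,"x":-0.285,"y":-0.29},{"fingers":-1,"x":-0.285,"y":-0.29},{"fingers":-1,"x":-0.285,"y":-0.29}]}}

```text
invalid input
```

>>> {"method": "move_arm", "body": {"deltas": [{"fingers":-1,"x":-0.285,"y":-0.29},{"fingers":-1,"x":-0.285,"y":-0.29},{"fingers":-1,"x":-0.285,"y":-0.29},{"fingers":-1,"x":-0.285,"y":-0.29},{"fingers":-1,"x":-0.285,"y":-0.29},{"fingers":-1,"x":-0.285,"y":-0.29},{"fingers":-1,"x":-0.285,"y":-0.29},{"fingers":-1,"x":-0.285,"y":-0.29}]}}

```text
invalid input
```

>>> {"method": "move_arm", "body": {"deltas": [{"fingers":1,"az":-0.09},{"fingers":1,"az":-0.09},{"fingers":1,"az":-0.075},{"fingers":1},{"fingers":1},{"fingers":1}]}}

```text
invalid input
```

Run:
```python
from h import *
s=telemetry.sense(); print(s['t'],s['position'],s['opening'],R.from_quat(s['tcp_rot']).as_matrix().round(3))
snap('wrist','w1')
```

```text
0.1 [139.99375032 531.42610438 252.55206276] 85.40478088057749 [[-0.967  0.255 -0.001]
 [ 0.255  0.967 -0.001]
 [ 0.    -0.002 -1.   ]]
```

View pics/w1.png

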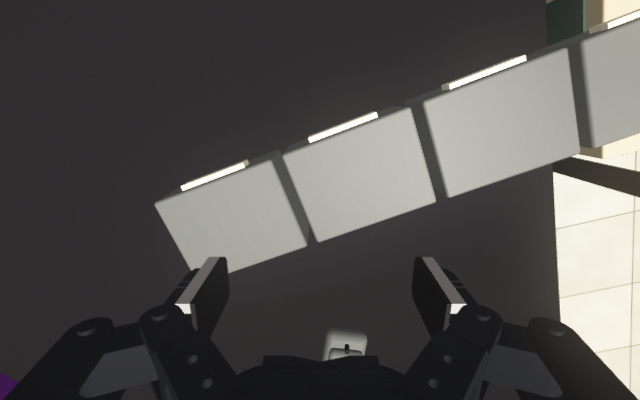

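The moves were refused, so the picture only shows the start view (grey blocks). I'll retry with every key in each row.

>>> {"method": "move_arm", "body": {"deltas": [{"fingers":-1,"x":-0.285,"y":-0.29,"z":0,"ax":0,"ay":0,"az":0},{"fingers":-1,"x":-0.285,"y":-0.29,"z":0,"ax":0,"ay":0,"az":0},{"fingers":-1,"x":-0.285,"y":-0.29,"z":0,"ax":0,"ay":0,"az":0},{"fingers":-1,"x":-0.285,"y":-0.29,"z":0,"ax":0,"ay":0,"az":0},{"fingers":-1,"x":-0.285,"y":-0.29,"z":0,"ax":0,"ay":0,"az":0},{"fingers":-1,"x":-0.285,"y":-0.29,"z":0,"ax":0,"ay":0,"az":0},{"fingers":-1,"x":-0.285,"y":-0.29,"z":0,"ax":0,"ay":0,"az":0},{"fingers":-1,"x":-0.285,"y":-0.29,"z":0,"ax":0,"ay":0,"az":0}]}}

```text
t: 0.95
position: [334.1, 191.1, 253.4]
tcp_rot: [0.128, 0.992, 0.0, 0.0]
contact_force: [1.3, -0.0, -0.3]
opening: 85.4
grip_force: 0.0
```

>>> {"method": "move_arm", "body": {"deltas": [{"fingers":-1,"x":-0.285,"y":-0.29,"z":0,"ax":0,"ay":0,"az":0},{"fingers":-1,"x":-0.285,"y":-0.29,"z":0,"ax":0,"ay":0,"az":0},{"fingers":-1,"x":-0.285,"y":-0.29,"z":0,"ax":0,"ay":0,"az":0},{"fingers":-1,"x":-0.285,"y":-0.29,"z":0,"ax":0,"ay":0,"az":0},{"fingers":-1,"x":-0.285,"y":-0.29,"z":0,"ax":0,"ay":0,"az":0},{"fingers":-1,"x":-0.285,"y":-0.29,"z":0,"ax":0,"ay":0,"az":0},{"fingers":-1,"x":-0.285,"y":-0.29,"z":0,"ax":0,"ay":0,"az":0},{"fingers":-1,"x":-0.285,"y":-0.29,"z":0,"ax":0,"ay":0,"az":0}]}}

```text
t: 1.75
position: [527.8, -148.0, 253.0]
tcp_rot: [0.129, 0.992, 0.0, -0.0]
contact_force: [0.7, -0.7, 0.6]
opening: 85.7
grip_force: 0.0
```

>>> {"method": "move_arm", "body": {"deltas": [{"fingers":1,"x":-0.16,"y":-0.16,"z":0,"ax":0,"ay":0,"az":-0.09},{"fingers":1,"x":0,"y":0,"z":0,"ax":0,"ay":0,"az":-0.09},{"fingers":1,"x":0,"y":0,"z":0,"ax":0,"ay":0,"az":-0.075},{"fingers":1,"x":0,"y":0,"z":0,"ax":0,"ay":0,"az":0},{"fingers":1,"x":0,"y":0,"z":0,"ax":0,"ay":0,"az":0}]}}

```text
t: 2.25
position: [540.9, -169.4, 253.1]
tcp_rot: [-0.07, 0.998, 0.0, -0.0]
contact_force: [0.2, -0.5, 0.2]
opening: 12.4
grip_force: 0.0
```

Run:
```python
from h import *
s=telemetry.sense(); print(s['t'],s['position'],s['opening'],R.from_quat(s['tcp_rot']).as_matrix().round(3))
snap('wrist','w2')
```

```text
2.25 [ 540.89109087 -169.40336915  253.0666508 ] 12.37580313892724 [[-0.99  -0.139 -0.   ]
 [-0.139  0.99   0.   ]
 [ 0.     0.    -1.   ]]
```

View pics/w2.png

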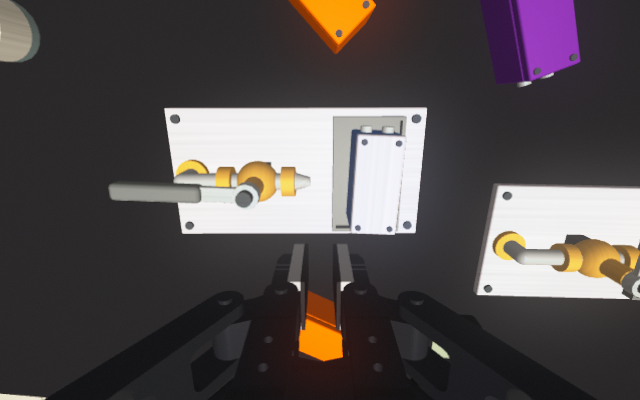

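The wrist view shows the plate corners at (166,108), (427,108), (415,234) and (182,234). The hub is at (245,198), the handle tip at (111,191), and the box lid spans (357,135) to (397,233).

Run:
```python
from h import *
W=world('w2',[(182,234),(166,108),(427,108),(415,234)],12); print(W.tolist())
L=np.array([(75,-150),(-75,-150),(-75,140),(75,140)],float)
p=W[:,:2]; a=p-p.mean(0); b=L-L.mean(0)
th=np.arctan2((b[:,0]*a[:,1]-b[:,1]*a[:,0]).sum(),(a*b).sum()); Rm=np.array([[np.cos(th),-np.sin(th)],[np.sin(th),np.cos(th)]])
t=p.mean(0)-Rm@L.mean(0)
print('yaw',th,'org',t.round(1),'res',(p-(L@Rm.T+t)).round(1).tolist())
for q in [(0,-45),(0,75),(-90,-45),(0,-135)]: print(q,(Rm@q+t).round(1))
T=world('w2',[(245,198),(111,191)],104);print('hub,tip',T,'stn',((T[:,:2]-t)@Rm).round(1))
B=world('w2',[(357,135),(405,135),(397,233),(352,233)],76);print('box',B,'stn',((B[:,:2]-t)@Rm).round(1))
Z=world('w2',[(378,185),(300,160)]);print(Z)
```

```text
[[645.0, -327.4, 12.0], [496.2, -346.1, 12.0], [456.3, -62.2, 12.0], [605.0, -41.1, 12.0]]
yaw 0.13789713464129552 org [ 549.9 -189.2] res [[0.2, 0.1], [-0.1, 2.0], [-0.1, -1.3], [0.0, -0.8]]
(0, -45) [ 556.1 -233.8]
(0, 75) [ 539.6 -115. ]
(-90, -45) [ 467.  -246.2]
(0, -135) [ 568.5 -323. ]
hub,tip [[ 556.6 -234.8  104. ]
 [ 566.5 -352.1  104. ]] stn [[   0.3  -46. ]
 [  -6.  -163.6]]
box [[ 490.4 -141.5   76. ]
 [ 484.3  -97.4   76. ]
 [ 581.9  -84.    76. ]
 [ 588.3 -129.5   76. ]] stn [[-52.4  55.5]
 [-52.4 100. ]
 [ 46.1  99.9]
 [ 46.2  53.9]]
[[ 534.6 -113.2   77.2]
 [ 532.6 -193.6   13.1]]
```

>>> {"method": "move_arm", "body": {"deltas": [{"fingers":1,"x":-0.096,"y":-0.304,"z":0,"ax":0,"ay":0,"az":0},{"fingers":1,"x":-0.096,"y":-0.304,"z":0,"ax":0,"ay":0,"az":0},{"fingers":1,"x":-0.096,"y":-0.304,"z":0,"ax":0,"ay":0,"az":0},{"fingers":1,"x":-0.096,"y":-0.304,"z":0,"ax":0,"ay":0,"az":0},{"fingers":1,"x":0,"y":0,"z":0.31,"ax":0,"ay":0,"az":0},{"fingers":1,"x":0,"y":0,"z":0.31,"ax":0,"ay":0,"az":0},{"fingers":1,"x":0,"y":0,"z":0.31,"ax":0,"ay":0,"az":0},{"fingers":1,"x":0,"y":0,"z":0.31,"ax":0,"ay":0,"az":0}]}}

```text
t: 3.1
position: [607.4, -307.1, 103.3]
tcp_rot: [-0.07, 0.998, -0.0, 0.0]
contact_force: [0.6, -0.2, 0.2]
opening: 0.4
grip_force: 0.0
```

>>> {"method": "move_arm", "body": {"deltas": [{"fingers":1,"x":0.18,"y":-0.04,"z":0,"ax":0,"ay":0,"az":0},{"fingers":1,"x":0.167,"y":0,"z":0,"ax":0,"ay":0,"az":0},{"fingers":1,"x":0.167,"y":0,"z":0,"ax":0,"ay":0,"az":0},{"fingers":1,"x":0.167,"y":0.088,"z":0,"ax":0,"ay":0,"az":0},{"fingers":1,"x":0.167,"y":0.088,"z":0,"ax":0,"ay":0,"az":0},{"fingers":1,"x":0.1,"y":0.146,"z":0,"ax":0,"ay":0,"az":0},{"fingers":1,"x":0.1,"y":0.146,"z":0,"ax":0,"ay":0,"az":0},{"fingers":1,"x":0,"y":0,"z":0,"ax":0,"ay":0,"az":0}]}}

```text
t: 3.9
position: [475.0, -273.2, 105.3]
tcp_rot: [-0.071, 0.997, -0.0, 0.0]
contact_force: [-0.2, 0.3, -0.3]
opening: -0.2
grip_force: 0.0
```

>>> {"method": "move_arm", "body": {"deltas": [{"fingers":1,"x":0,"y":0.03,"z":0,"ax":0,"ay":0,"az":0},{"fingers":1,"x":0,"y":0.03,"z":0,"ax":0,"ay":0,"az":0}]}}

```text
t: 4.1
position: [475.0, -268.8, 105.0]
tcp_rot: [-0.071, 0.997, -0.001, -0.0]
contact_force: [-1.8, -4.1, 1.9]
opening: 0.2
grip_force: 2.4
```

Run:
```python
from h import *
snap('wrist','w3')
```

```text
(no output)
```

View pics/w3.png

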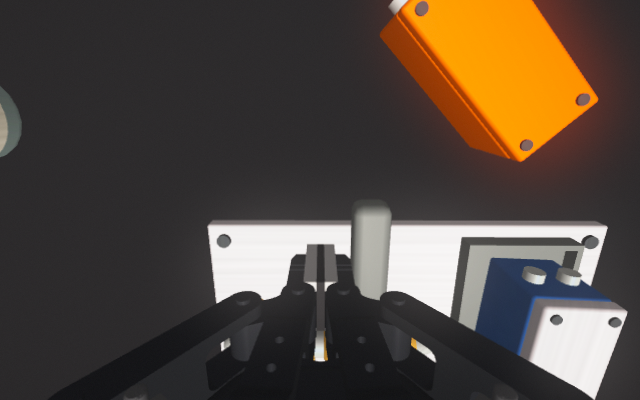

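The handle (371,250) now lies across the pipe, almost touching the fingers, at about 4 N of contact. I'll press on to the stop.

>>> {"method": "move_arm", "body": {"deltas": [{"fingers":1,"x":0,"y":0.03,"z":0,"ax":0,"ay":0,"az":0},{"fingers":1,"x":0,"y":0.03,"z":0,"ax":0,"ay":0,"az":0},{"fingers":1,"x":0,"y":0,"z":0,"ax":0,"ay":0,"az":0}]}}

```text
t: 4.45
position: [475.0, -267.8, 105.3]
tcp_rot: [-0.072, 0.997, -0.007, 0.001]
contact_force: [-3.6, -24.1, -6.7]
opening: 0.1
grip_force: 11.6
```

>>> {"method": "move_arm", "body": {"deltas": [{"fingers":1,"x":0,"y":-0.25,"z":0,"ax":0,"ay":0,"az":0},{"fingers":1,"x":0,"y":0,"z":-0.35,"ax":0,"ay":0,"az":0},{"fingers":-1,"x":0,"y":0,"z":-0.35,"ax":0,"ay":0,"az":0},{"fingers":-1,"x":-0.171,"y":0.346,"z":0,"ax":0,"ay":0,"az":0},{"fingers":-1,"x":-0.171,"y":0.346,"z":0,"ax":0,"ay":0,"az":0},{"fingers":-1,"x":-0.171,"y":0.346,"z":0,"ax":0,"ay":0,"az":0},{"fingers":-1,"x":-0.171,"y":0.346,"z":0,"ax":0,"ay":0,"az":0},{"fingers":-1,"x":0,"y":0,"z":0,"ax":0,"ay":0,"az":0}]}}

```text
t: 5.25
position: [536.6, -108.4, 188.2]
tcp_rot: [-0.074, 0.997, 0.001, -0.0]
contact_force: [-1.1, -0.4, 0.1]
opening: 84.7
grip_force: 0.0
```

Run:
```python
from h import *
s=telemetry.sense(); th=.1379;c,n=np.cos(th),np.sin(th);d=s['position'][:2]-np.array([549.9,-189.2])
print('stn',c*d[0]+n*d[1],-n*d[0]+c*d[1],s['position'],s['opening'],R.from_quat(s['tcp_rot']).as_matrix().round(4))
snap('wrist','w4')
```

```text
stn -2.0321323849332966 81.88381721190603 [ 536.63113472 -108.37286163  188.19042887] 84.7161131572125 [[-9.891e-01 -1.471e-01 -4.000e-04]
 [-1.471e-01  9.891e-01  2.900e-03]
 [ 0.000e+00  2.900e-03 -1.000e+00]]
```

View pics/w4.png

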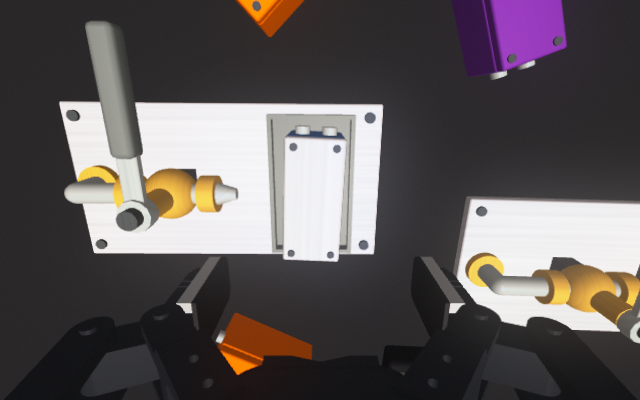

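The handle (115,90) lies across the pipe, so the valve is shut. The box lid corners are at (286,135), (346,137), (338,262) and (284,260).

Run:
```python
from h import *
B=world('w4',[(286,135),(346,137),(338,262),(284,260)],76)[:,:2];m=B.mean(0);e=B[2]+B[3]-B[0]-B[1]
print(B,m,'yaw',np.arctan2(e[1],e[0]))
W=world('w4',[(101,254),(61,102),(382,104),(375,254)],12);print(W)
T=world('w4',[(127,217),(104,24)],106);print(T, np.arctan2(*(T[0]-T[1])[[1,0]]))
s=telemetry.sense();Rm=R.from_quat(s['tcp_rot']).as_matrix();print('tool delta',Rm[:2,:2].T@(m-s['position'][:2]))
```

```text
[[ 488.2 -140.1]
 [ 483.2  -96.6]
 [ 584.4  -85.8]
 [ 589.1 -130.1]] [ 536.225 -113.15 ] yaw 0.10255825165795135
[[ 644.  -320.5   12. ]
 [ 496.5 -346.5   12. ]
 [ 455.6  -63.2   12. ]
 [ 603.3  -39.9   12. ]]
[[ 555.5 -238.3  106. ]
 [ 438.4 -246.8  106. ]] 0.07246044685827234
tool delta [ 0.29776817 -2.19829514]
```

>>> {"method": "move_arm", "body": {"deltas": [{"fingers":-1,"x":0,"y":-0.018,"z":0,"ax":0,"ay":0,"az":0.02},{"fingers":-1,"x":0,"y":0,"z":0.36,"ax":0,"ay":0,"az":0},{"fingers":-1,"x":0,"y":0,"z":0.36,"ax":0,"ay":0,"az":0},{"fingers":-1,"x":0,"y":0,"z":0.36,"ax":0,"ay":0,"az":0},{"fingers":-1,"x":0,"y":0,"z":0,"ax":0,"ay":0,"az":0}]}}

```text
t: 5.8
position: [531.2, -116.1, 53.4]
tcp_rot: [-0.054, 0.999, 0.003, -0.006]
contact_force: [-0.8, 0.2, 0.7]
opening: 85.6
grip_force: 0.0
```

>>> {"method": "move_arm", "body": {"deltas": [{"fingers":1,"x":0,"y":0,"z":0,"ax":0,"ay":0,"az":0},{"fingers":1,"x":0,"y":0,"z":0,"ax":0,"ay":0,"az":0},{"fingers":1,"x":0,"y":0,"z":0,"ax":0,"ay":0,"az":0},{"fingers":1,"x":0,"y":0,"z":0,"ax":0,"ay":0,"az":0},{"fingers":1,"x":0,"y":0,"z":0,"ax":0,"ay":0,"az":0}]}}

```text
t: 6.3
position: [537.5, -116.9, 61.7]
tcp_rot: [-0.056, 0.998, -0.001, 0.002]
contact_force: [-0.5, -0.7, 6.5]
opening: 45.5
grip_force: 62.7
```

>>> {"method": "move_arm", "body": {"deltas": [{"fingers":1,"x":0,"y":0,"z":-0.1,"ax":0,"ay":0,"az":0},{"fingers":1,"x":0,"y":0,"z":-0.25,"ax":0,"ay":0,"az":0},{"fingers":1,"x":0,"y":0,"z":-0.35,"ax":0,"ay":0,"az":0},{"fingers":1,"x":0,"y":0,"z":-0.35,"ax":0,"ay":0,"az":0},{"fingers":1,"x":0,"y":0,"z":-0.2,"ax":0,"ay":0,"az":0},{"fingers":1,"x":0,"y":0,"z":0,"ax":0,"ay":0,"az":0}]}}

```text
t: 6.9
position: [537.9, -116.8, 214.5]
tcp_rot: [-0.056, 0.998, -0.002, 0.004]
contact_force: [0.4, -0.3, -2.7]
opening: 45.0
grip_force: 62.1
```

>>> {"method": "move_arm", "body": {"deltas": [{"fingers":1,"x":-0.06,"y":0.195,"z":0,"ax":0,"ay":0,"az":0},{"fingers":1,"x":-0.12,"y":0.39,"z":0,"ax":0,"ay":0,"az":0},{"fingers":1,"x":-0.12,"y":0.39,"z":0,"ax":0,"ay":0,"az":0},{"fingers":1,"x":-0.12,"y":0.39,"z":0,"ax":0,"ay":0,"az":0},{"fingers":1,"x":-0.12,"y":0.39,"z":0,"ax":0,"ay":0,"az":0},{"fingers":1,"x":-0.12,"y":0.39,"z":0,"ax":0,"ay":0,"az":0},{"fingers":1,"x":-0.06,"y":0.195,"z":0,"ax":0,"ay":0,"az":0},{"fingers":1,"x":0,"y":0,"z":0,"ax":0,"ay":0,"az":0}]}}

```text
t: 7.7
position: [589.4, 176.5, 207.5]
tcp_rot: [-0.058, 0.998, 0.001, -0.001]
contact_force: [0.8, -0.4, -2.1]
opening: 45.2
grip_force: 62.3
```

Run:
```python
from h import *
s=telemetry.sense()
print(s['t'],s['position'],s['opening'],s['grip_force'],s['contact_force'],R.from_quat(s['tcp_rot']).as_matrix().round(4))
snap('wrist','w5')
```

```text
7.7 [589.42430723 176.52051704 207.45091457] 45.21016553975604 62.331050634384155 [ 0.78504141 -0.36633112 -2.06851812] [[-0.9933 -0.1157 -0.0022]
 [-0.1157  0.9933  0.001 ]
 [ 0.0021  0.0012 -1.    ]]
```

View pics/w5.png

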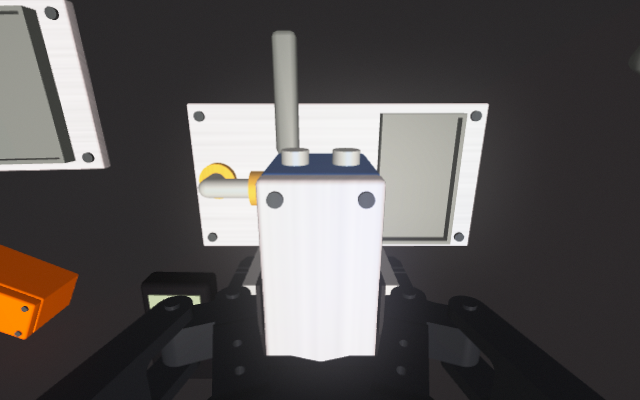

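Station_to's plate corners are at (187,104), (488,104), (469,245) and (204,245). The held box's lid corners are at (258,179), (384,179), (377,355) and (265,355).

Run:
```python
from h import *
W=world('w5',[(204,245),(187,104),(488,104),(469,245)],12); print(W.tolist())
L=np.array([(75,-150),(-75,-150),(-75,140),(75,140)],float)
p=W[:,:2]; a=p-p.mean(0); b=L-L.mean(0)
th=np.arctan2((b[:,0]*a[:,1]-b[:,1]*a[:,0]).sum(),(a*b).sum()); Rm=np.array([[np.cos(th),-np.sin(th)],[np.sin(th),np.cos(th)]])
t=p.mean(0)-Rm@L.mean(0)
print('yaw',th,'org',t.round(1),'res',(p-(L@Rm.T+t)).round(1).tolist())
for q in [(0,-45),(0,75),(-90,-45)]: print(q,(Rm@q+t).round(1))
B=world('w5',[(258,179),(384,179),(377,355),(265,355)],221.8)[:,:2];m=B.mean(0);e=B[2]+B[3]-B[0]-B[1]
s=telemetry.sense();Q=R.from_quat(s['tcp_rot']).as_matrix()[:2,:2]
print('box',B,m,np.arctan2(e[1],e[0]),'in tool',(B-s['position'][:2])@Q)
T=world('w5',[(284,35),(288,150)],106)[:,:2];print('handle',T)
g=Rm@[0,75]+t
print('tool delta tcp->tray',Q.T@(g-s['position'][:2]))
# tray inside corners, rough
print('tray stn',(world('w5',[(380,114),(462,118),(447,240),(380,240)],26)[:,:2]-t)@Rm)
```

```text
[[677.6, 59.1, 12.0], [530.8, 42.0, 12.0], [497.8, 328.1, 12.0], [644.3, 347.7, 12.0]]
yaw 0.11686856719277622 org [587.  199.2] res [[-1.4, 0.1], [0.8, 0.5], [1.6, -1.4], [-0.9, 0.7]]
(0, -45) [592.3 154.5]
(0, 75) [578.3 273.7]
(-90, -45) [502.9 144. ]
box [[542.1 149.5]
 [537.1 193.1]
 [611.9 203.3]
 [617.2 156.8]] [577.075 175.675] 0.11621841073329214 in tool [[ 49.77833475 -19.34765878]
 [ 49.75061273  24.53809283]
 [-25.72519078  26.10184597]
 [-25.66327058 -20.69918098]]
handle [[476.6 140.8]
 [548.8 149.4]]
tool delta tcp->tray [-0.40592105 99.86736873]
tray stn [[-65.31030173  33.25128414]
 [-61.41438881 109.31587421]
 [ 61.91137746 110.04069971]
 [ 61.76457836  40.18128052]]
```

>>> {"method": "move_arm", "body": {"deltas": [{"fingers":1,"x":-0.001,"y":0.2,"z":0,"ax":0,"ay":0,"az":0},{"fingers":1,"x":-0.001,"y":0.3,"z":0,"ax":0,"ay":0,"az":0},{"fingers":1,"x":-0.001,"y":0.232,"z":0,"ax":0,"ay":0,"az":0},{"fingers":1,"x":0,"y":0.1,"z":0,"ax":0,"ay":0,"az":0},{"fingers":1,"x":0,"y":0,"z":0.3,"ax":0,"ay":0,"az":0},{"fingers":1,"x":0,"y":0,"z":0.3,"ax":0,"ay":0,"az":0},{"fingers":1,"x":0,"y":0,"z":0,"ax":0,"ay":0,"az":0},{"fingers":1,"x":0,"y":0,"z":0,"ax":0,"ay":0,"az":0}]}}

```text
t: 8.55
position: [579.5, 270.6, 136.6]
tcp_rot: [-0.055, 0.998, -0.0, -0.001]
contact_force: [0.4, -0.3, -1.3]
opening: 45.3
grip_force: 62.2
```

Run:
```python
from h import *
snap('wrist','w6');snap('wrist','w6')
s=telemetry.sense();Q=R.from_quat(s['tcp_rot']).as_matrix()
print(s['t'],s['position'],s['opening'],s['contact_force'],Q.round(4),Q[:2,:2].T@(np.array([578.3,273.7])-s['position'][:2]))
```

```text
8.65 [581.17577094 271.44000111 139.03568377] 45.4226779838566 [ 0.10954335  0.38120042 -2.47656908] [[-9.939e-01 -1.102e-01  3.200e-03]
 [-1.102e-01  9.939e-01  6.000e-04]
 [-3.200e-03  2.000e-04 -1.000e+00]] [2.6091516 2.5631856]
```

View pics/w6.png

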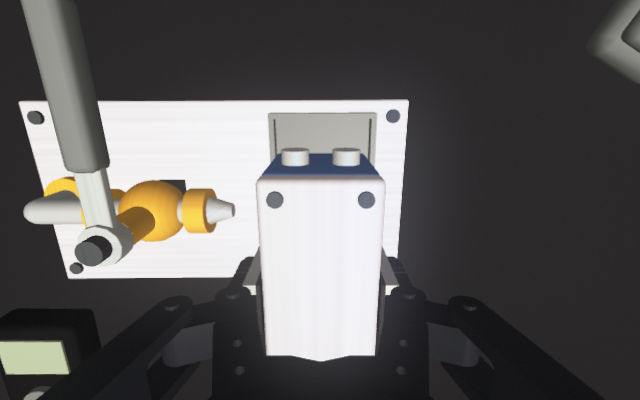

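Tray robot-side outer corners are at (268,112) and (377,112); the box is nearly centred over it.

Run:
```python
from h import *
s=telemetry.sense();Q=R.from_quat(s['tcp_rot']).as_matrix()[:2,:2];p=s['position']
f=lambda uv,z:((world('w6',uv,z)[:,:2]-p[:2])@Q).round(1)
print('tray rim outer tool (expect x +66,y+-39)',f([(268,112),(377,112)],26).tolist())
W=f([(70,278),(20,101),(408,100),(397,278)],12);print('plate',W.tolist())
print('box front',f([(258,179),(384,179)],p[2]+14.3).tolist(),p)
```

```text
tray rim outer tool (expect x +66,y+-39) [[69.1, -37.2], [69.0, 40.4]]
plate [[-72.8, -220.6], [76.0, -221.8], [77.1, 65.5], [-73.6, 68.2]]
box front [[51.0, -21.5], [51.0, 22.0]] [581.17577094 271.44000111 139.03568377]
```

>>> {"method": "move_arm", "body": {"deltas": [{"fingers":1,"x":0.012,"y":0.014,"z":0.2,"ax":0,"ay":0,"az":-0.003},{"fingers":1,"x":0,"y":0,"z":0.2,"ax":0,"ay":0,"az":0},{"fingers":1,"x":0,"y":0,"z":0.13,"ax":0,"ay":0,"az":0},{"fingers":1,"x":0,"y":0,"z":0,"ax":0,"ay":0,"az":0},{"fingers":1,"x":0,"y":0,"z":0,"ax":0,"ay":0,"az":0},{"fingers":1,"x":0,"y":0,"z":0,"ax":0,"ay":0,"az":0}]}}

```text
t: 9.25
position: [579.6, 273.7, 75.6]
tcp_rot: [-0.058, 0.998, 0.0, 0.002]
contact_force: [1.2, 0.7, -2.2]
opening: 45.3
grip_force: 62.4
```

>>> {"method": "move_arm", "body": {"deltas": [{"fingers":1,"x":0,"y":0,"z":0.03,"ax":0,"ay":0,"az":0},{"fingers":1,"x":0,"y":0,"z":0.03,"ax":0,"ay":0,"az":0},{"fingers":1,"x":0,"y":0,"z":0.02,"ax":0,"ay":0,"az":0},{"fingers":1,"x":0,"y":0,"z":0.01,"ax":0,"ay":0,"az":0},{"fingers":1,"x":0,"y":0,"z":0.01,"ax":0,"ay":0,"az":0},{"fingers":1,"x":0,"y":0,"z":0,"ax":0,"ay":0,"az":0},{"fingers":1,"x":0,"y":0,"z":0,"ax":0,"ay":0,"az":0}]}}

```text
t: 9.95
position: [577.9, 273.5, 61.8]
tcp_rot: [-0.058, 0.998, -0.0, -0.0]
contact_force: [-3.0, -0.1, 3.8]
opening: 45.5
grip_force: 62.9
```

>>> {"method": "move_arm", "body": {"deltas": [{"fingers":1,"x":0,"y":0,"z":0.01,"ax":0,"ay":0,"az":0},{"fingers":1,"x":0,"y":0,"z":0.01,"ax":0,"ay":0,"az":0},{"fingers":1,"x":0,"y":0,"z":0,"ax":0,"ay":0,"az":0},{"fingers":1,"x":0,"y":0,"z":0,"ax":0,"ay":0,"az":0}]}}

```text
t: 10.35
position: [577.9, 273.5, 61.7]
tcp_rot: [-0.058, 0.998, -0.0, 0.0]
contact_force: [-10.1, -2.4, 18.5]
opening: 45.1
grip_force: 64.8
```

>>> {"method": "move_arm", "body": {"deltas": [{"fingers":1,"x":0,"y":0,"z":-0.016,"ax":0,"ay":0,"az":0},{"fingers":1,"x":0,"y":0,"z":0,"ax":0,"ay":0,"az":0},{"fingers":0.0,"x":0,"y":0,"z":0,"ax":0,"ay":0,"az":0},{"fingers":-0.5,"x":0,"y":0,"z":0,"ax":0,"ay":0,"az":0},{"fingers":-1,"x":0,"y":0,"z":0,"ax":0,"ay":0,"az":0},{"fingers":-1,"x":0,"y":0,"z":0,"ax":0,"ay":0,"az":0},{"fingers":-1,"x":0,"y":0,"z":0,"ax":0,"ay":0,"az":0}]}}

```text
t: 11.05
position: [578.1, 273.4, 60.5]
tcp_rot: [-0.058, 0.998, -0.0, -0.0]
contact_force: [0.9, -0.0, 0.1]
opening: 85.1
grip_force: 0.0
```

>>> {"method": "move_arm", "body": {"deltas": [{"fingers":-1,"x":0,"y":0,"z":-0.15,"ax":0,"ay":0,"az":0},{"fingers":-1,"x":0,"y":0,"z":-0.35,"ax":0,"ay":0,"az":0},{"fingers":-1,"x":0,"y":0,"z":-0.35,"ax":0,"ay":0,"az":0},{"fingers":-1,"x":0,"y":0,"z":-0.35,"ax":0,"ay":0,"az":0},{"fingers":1,"x":0,"y":0,"z":0,"ax":0,"ay":0,"az":0},{"fingers":1,"x":0,"y":0,"z":0,"ax":0,"ay":0,"az":0},{"fingers":1,"x":0,"y":0,"z":0,"ax":0,"ay":0,"az":0},{"fingers":1,"x":0,"y":0,"z":0,"ax":0,"ay":0,"az":0}]}}

```text
t: 11.85
position: [577.1, 273.1, 202.7]
tcp_rot: [-0.058, 0.998, -0.0, -0.002]
contact_force: [0.3, 0.6, -0.8]
opening: 28.2
grip_force: 0.0
```

Run:
```python
from h import *
snap('wrist','w7')
s=telemetry.sense();print(s['t'],s['position'])
im=cv2.imread('pics/w7.png')[90:290,0:420]
cv2.imwrite('pics/w7c.png',cv2.resize(im,None,fx=1.9,fy=1.9,interpolation=cv2.INTER_CUBIC))
```

```text
11.9 [577.22320135 273.18521567 202.83227169]
```

View pics/w7c.png

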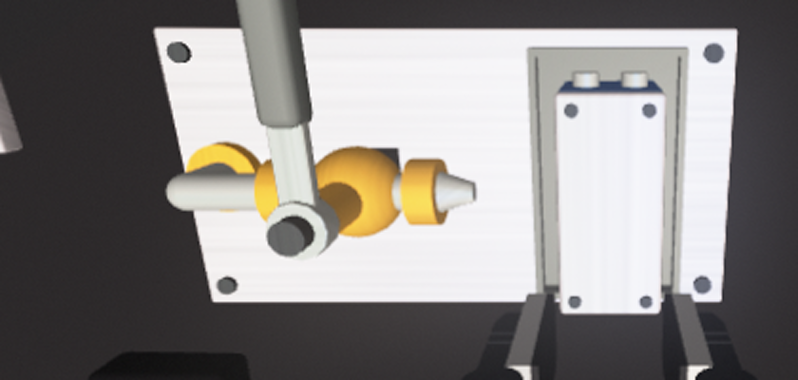

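The box stands straight in the tray: lid (557,94) to (664,312) in the crop, tray outer edges 528–688, handle still shut. I'll check its offset in numbers.

Run:
```python
from h import *
g=lambda c:np.array(c)/1.9+[0,90]
W=world('w7',g([(212,301),(154,28),(737,30),(722,301)]),12)
L=np.array([(75,-150),(-75,-150),(-75,140),(75,140)],float)
p=W[:,:2]; a=p-p.mean(0); b=L-L.mean(0)
th=np.arctan2((b[:,0]*a[:,1]-b[:,1]*a[:,0]).sum(),(a*b).sum()); Rm=np.array([[np.cos(th),-np.sin(th)],[np.sin(th),np.cos(th)]])
t=p.mean(0)-Rm@L.mean(0)
print('yaw',th,'org',t,(p-(L@Rm.T+t)).round(1).tolist())
B=(world('w7',g([(557,94),(664,94),(662,313),(562,313)]),76)[:,:2]-t)@Rm;print('box stn',B.round(1).tolist(),B.mean(0))
Tr=(world('w7',g([(528,48),(688,48)]),26)[:,:2]-t)@Rm;print('rim',Tr)
print('grip line',(world('w7',g([(268,12),(286,125)]),106)[:,:2]-t)@Rm)
s=telemetry.sense();print('tcp stn',(s['position'][:2]-t)@Rm,s['position'],2*s['tcp_rot'][0])
```

```text
yaw 0.11466181271495121 org [587.12794636 198.81716767] [[-0.9, -0.1], [0.7, 0.6], [1.0, -0.6], [-0.8, 0.1]]
box stn [[-49.7, 54.2], [-49.7, 97.9], [49.3, 99.8], [49.4, 54.1]] [-0.15123427 76.50248618]
rim [[-65.87767196  36.56001488]
 [-65.98969183 113.37724896]]
grip line [[-80.5594348  -41.97593765]
 [-41.5108065  -42.04396636]]
tcp stn [-1.33120329 75.01292179] [577.22320135 273.18521567 202.83227169] -0.11592610948245222
```

>>> {"method": "move_arm", "body": {"deltas": [{"fingers":1,"x":0.2325,"y":-0.222,"z":0,"ax":0,"ay":0,"az":0},{"fingers":1,"x":0.2325,"y":-0.222,"z":0,"ax":0,"ay":0,"az":0},{"fingers":1,"x":0.2325,"y":-0.222,"z":0,"ax":0,"ay":0,"az":0},{"fingers":1,"x":0,"y":0,"z":0.275,"ax":0,"ay":0,"az":0},{"fingers":1,"x":0,"y":0,"z":0.275,"ax":0,"ay":0,"az":0},{"fingers":1,"x":0,"y":0,"z":0.275,"ax":0,"ay":0,"az":0},{"fingers":1,"x":0,"y":0,"z":0,"ax":0,"ay":0,"az":0}]}}

```text
t: 12.6
position: [500.2, 183.6, 101.0]
tcp_rot: [-0.058, 0.998, -0.0, -0.005]
contact_force: [0.4, -0.3, 0.1]
opening: 0.2
grip_force: 0.0
```

>>> {"method": "move_arm", "body": {"deltas": [{"fingers":1,"x":-0.02,"y":-0.146,"z":0,"ax":0,"ay":0,"az":0},{"fingers":1,"x":0.007,"y":-0.177,"z":0,"ax":0,"ay":0,"az":0},{"fingers":1,"x":0.007,"y":-0.177,"z":0,"ax":0,"ay":0,"az":0},{"fingers":1,"x":-0.094,"y":-0.171,"z":0,"ax":0,"ay":0,"az":0},{"fingers":1,"x":-0.094,"y":-0.171,"z":0,"ax":0,"ay":0,"az":0},{"fingers":1,"x":-0.154,"y":-0.092,"z":0,"ax":0,"ay":0,"az":0},{"fingers":1,"x":-0.154,"y":-0.092,"z":0,"ax":0,"ay":0,"az":0},{"fingers":1,"x":0,"y":0,"z":0,"ax":0,"ay":0,"az":0}]}}

```text
t: 13.4
position: [580.0, 68.3, 106.5]
tcp_rot: [-0.058, 0.998, -0.0, 0.0]
contact_force: [0.2, 0.4, 0.0]
opening: -0.1
grip_force: 0.0
```

>>> {"method": "move_arm", "body": {"deltas": [{"fingers":1,"x":-0.04,"y":0,"z":0,"ax":0,"ay":0,"az":0},{"fingers":1,"x":-0.04,"y":0,"z":0,"ax":0,"ay":0,"az":0},{"fingers":1,"x":0,"y":0,"z":0,"ax":0,"ay":0,"az":0}]}}

```text
t: 13.7
position: [583.2, 69.5, 106.0]
tcp_rot: [-0.059, 0.998, -0.001, -0.005]
contact_force: [-14.7, -6.5, 9.9]
opening: -0.3
grip_force: 7.7
```

>>> {"method": "move_arm", "body": {"deltas": [{"fingers":1,"x":-0.03,"y":0,"z":0,"ax":0,"ay":0,"az":0},{"fingers":1,"x":0,"y":0,"z":0,"ax":0,"ay":0,"az":0}]}}

```text
t: 13.9
position: [583.4, 69.5, 105.9]
tcp_rot: [-0.059, 0.998, -0.001, -0.008]
contact_force: [-25.0, -9.3, 17.8]
opening: 0.1
grip_force: 13.0
```

>>> {"method": "move_arm", "body": {"deltas": [{"fingers":1,"x":0.3,"y":0,"z":0,"ax":0,"ay":0,"az":0},{"fingers":1,"x":0.1,"y":0,"z":-0.2,"ax":0,"ay":0,"az":0},{"fingers":1,"x":0,"y":0,"z":-0.4,"ax":0,"ay":0,"az":0},{"fingers":1,"x":0,"y":-0.2,"z":-0.35,"ax":0,"ay":0,"az":0},{"fingers":1,"x":0,"y":-0.4,"z":-0.1,"ax":0,"ay":0,"az":0},{"fingers":1,"x":0,"y":0,"z":0,"ax":0,"ay":0,"az":0},{"fingers":1,"x":0,"y":0,"z":0,"ax":0,"ay":0,"az":0}]}}

```text
t: 14.6
position: [552.1, -7.0, 232.7]
tcp_rot: [-0.057, 0.998, -0.0, 0.001]
contact_force: [-1.3, 0.7, -0.5]
opening: 0.1
grip_force: 0.0
```

```bash
cat > chk.py <<'E'
from h import *
def cloud(fn):
    f=np.load('pics/%s.npz'%fn);d=f['d'];v,u=np.nonzero(d>0)
    n=cv2.undistortPoints(np.stack([u,v],1).astype(float)[:,None],f['K'],f['k'])[:,0]
    P=np.c_[n,np.ones(len(n))]*d[v,u][:,None]
    return P@f['M'][:3,:3].T+f['M'][:3,3]
snap('wrist','w8');snap('scene','s8')
print(telemetry.sense()['position'])
for fn in('w8','s8'):
    P=cloud(fn)
    for nm,ax,yaw in(('from',(556.1,-233.8),.138),('to',(592,154),.116)):
        c,n=np.cos(yaw),np.sin(yaw);q=(P[:,:2]-ax)@np.array([[c,-n],[n,c]])
        r=np.hypot(*q.T);m=(P[:,2]>99)&(P[:,2]<112)&(r<128)&(r>45)
        if m.sum()>20:
            w=q[m];mu=w.mean(0);e=np.linalg.svd(w-mu,full_matrices=False)[2][0]; e=e*np.sign(e@mu)
            print(fn,nm,m.sum(),'mean',mu.round(1),'dir deg',np.degrees(np.arctan2(e[1],e[0])).round(1),'pos deg',np.degrees(np.arctan2(mu[1],mu[0])).round(1))
    b=P[(abs(P[:,2]-76)<4)&(np.hypot(P[:,0]-578,P[:,1]-273)<65)]
    if len(b)>50: print(fn,'lid',len(b),b.mean(0).round(1),cv2.minAreaRect(b[:,:2].astype(np.float32)))
E
python3 chk.py
```

```text
[551.3114642   -5.50807693 231.37492024]
w8 from 1959 mean [-72.1   3.9] dir deg 174.6 pos deg 176.9
w8 to 1583 mean [ -2.  -82.5] dir deg -89.7 pos deg -91.4
w8 lid 4974 [576.7 270.5  76.7] ((578.4157104492188, 273.2794494628906), (100.37895202636719, 48.59430694580078), 7.139167308807373)
s8 from 37 mean [-59.5  -0.8] dir deg -168.9 pos deg -179.3
s8 to 127 mean [  2.1 -81.1] dir deg -90.6 pos deg -88.5
s8 lid 502 [580.5 275.5  75.4] ((578.843505859375, 274.78631591796875), (101.86470794677734, 46.778289794921875), 6.9496378898620605)
```

Valve_to is fully open, the box is centred at about 7° yaw to match the tray, and valve_from is at its shut stop. Nothing is touching the arm, so I'm handing in.

```bash
python3 -c "
from rig import job
print(job.sign_off())"
```

```text
the job is handed in; nothing more can be done
None
```

I shut the first valve against its stop, moved the box to the middle of the other tray (within about 2 mm and 1°) and let go, then opened that station's valve to its stop. The job was handed in at about 15 s and no verdict came back; the arm never went near the jar, mouse or meter, though I took no final picture of them.

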